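# Roll the fallen spray can onto the drip mat

## Robot

A 6-joint arm with a two-finger parallel gripper is mounted at the origin on the work surface. World frame = base frame: x ahead of the robot, y to its left, z up, the work surface at z = 0. Lengths are in m, angles in rad, forces in N, time in s.
With the tool pointing down it reaches from about 0.25 to 0.775 m from the base axis. Payload 4 kg.
Tool frame: the origin (TCP) lies between the finger pads, 19 mm behind the fingertips; this is the grasp point; z points along the fingers, y is the line along which they close (so a half turn about z gives the same grasp; the last joint's range is limited). The gripper opens to 94 mm and grips with 3 to 60 N. Pads are 16 mm wide; open, the fingers measure 119 mm over their backs; the gripper's body (75 mm by 177 mm) begins 78 mm behind the grasp point.
Start: joints at [1.137, 0.087, 1.371, -0, 1.684, -0.103], TCP at [0.179, 0.52, 0.224] pointing down, gripper open.
Joint ranges: [-3.1, 3.1], [-0.76, 2.03], [0.27, 2.55], [-1.08, 4.22], [0.17, 2.65], [-2.57, 2.57]. Speed limits (rad/s): [2.79, 2.79, 3.14, 3.14, 3.14, 3.14].

## Interface

Orientations are given as a unit quaternion [w, x, y, z].
In Python, from workcell import robot gives the robot as it stands.
- The arm moves only by the tool shift_gripper, called after "Emit:" by a JSON object that holds its "api" and its "payload", one argument or row to a line. Schema: {"type":"object","properties":{"moves":{"type":"array","items":{"type":"number"},"minItems":7,"maxItems":84},"clamp_n":{"type":"number"},"only":{"type":"string"},"quiet":{"type":"boolean"},"lines":{"type":"string"}},"required":["moves"],"additionalProperties":false}. moves is one flat list of numbers that holds 1 to 12 rows one after another, with no inner brackets; each row has 7 numbers: a rotation vector rx, ry, rz in units of 0.25 rad, then dx, dy, dz in shares of the most that a row can go, 1 being 62.5 mm, then the finger opening in m; each row shifts and turns the commanded pose from where the row before left it, along the tool's axes as they then stand; what a row does not reach is not made up. A row lasts 1/8 s, in which the tool goes at most 0.0625 m and 0.188 rad, less where a joint would pass 70% of its speed; a pose out of reach is approached as far as the arm can. The fingers move at their own pace and stop on an object; clamp_n is the grip in N (left out, the last holds). Time passes only in rows, so rows that do not move let the fingers close. The tool returns the time, the measured TCP pose, the force, the opening and the grip force at its end. only (a regular expression) keeps the lines of the reply that match it, lines (a string "A,B") keeps lines A to B, and quiet returns only ok. Input that does not fit is refused with a message, and nothing moves.
- robot.get_obs(): the state, without advancing time (a new reading comes with each control period).
- robot.get_image(name): name is "scene" or "top"; returns a dict with "color" (384x512x3 uint8, blue, green, red), "mtx" (3x3 intrinsics, pixels), "position" and "attitude" of the camera in the world. Camera axes: x right, y up, looking along -z (the intrinsics and any distortion apply to the point x, -y, -z); pixel columns grow to the right and rows downward; lengths in m; the calibration is good to about 2 mm. A picture is of the moment at which its call begins. There is no depth.
- robot.finish_job(): hands the job in; it is judged then, once.
The state is a dict: "time": time; "qpos": joint angles; "qd": joint speeds; "effort": joint torques, N m; "ee_pos": TCP position; "eef_rot": TCP orientation; "contact_force": force on the tool from outside, world axes, zero at the start; "wrist_torque": the same for the moment, N m; "width": finger opening in m; "gripper_force": force on a finger pad.
Only numpy, scipy, OpenCV 4.12 (cv2) and the standard library are available. Lean on these libraries where they do the work, as an engineer would, in place of code of your own. Each camera call takes 0.05 s, during which the arm holds its last target. There are 200 camera calls.

## Task

A full spray can has fallen over and lies on the bare oak of the utility-room worktop, beside the long rubber drip mat. Roll it over the worktop with your fingertips on its top until it lies at rest wholly on the mat, no part of it hanging over the mat's edges, then let go of it. Do not pinch it, pick it up or shove it along from the side, and leave everything else on the worktop where it is.

Things in the scene. Friction and masses are not known exactly. Their poses are not given: they have to be found in the camera images.
- can: Fallen spray can, white; the only can lying down. Straight wall 66 mm in diameter, 150 mm long; a narrower grey cap adds 55 mm at one end. Origin on its axis, midway along the wall, 33 mm above what it lies on. x: along the axis to the cap; y, z turn as it rolls (z up at the start). 0.25-0.5 kg. Dragged by its top it rolls at half the fingertip speed and soon stops when let go.
- can_base (a point): Centre of the can's flat base, on its axis, 75 mm from can.
- can_cap (a point): Centre of the end of the can's cap, on its axis, 130 mm from can.
- mat: Dark rubber drip mat, fixed, 370 mm long (its x), 130 mm across (its y), 2 mm thick: a step the can must be rolled right over (left half-way up, it rolls back). Origin: centre of its underside. It lies left or right of the can, 17 to 23 cm from it, parallel to it within about 5 degrees; rolled straight across, the can ends within the mat's length, beside the jar on its near end.
- jar: Squat clear jar with a white lid, 76 mm in diameter and 85 mm tall, standing on the mat's end nearer the robot, some 35 mm or more past where the can's base will come. Origin at the centre of its underside. Loose: leave it alone.
- spare_can: Grey spray can with a white cap, standing upright, 66 mm in diameter and 205 mm tall, about 41 cm to the left of the fallen can. Origin at the centre of its underside. Loose: leave it alone.
- trigger_bottle: Clear trigger spray bottle, 72 mm in diameter and 219 mm tall, standing about 41 cm to the right of the fallen can. Origin at the centre of its underside. Loose: leave it alone.
- lint_roller: Lint roller lying beyond the fallen can's cap, about 23 cm long and 48 mm in diameter at the roll. Origin under the middle of its length. Loose: leave it alone.
- dosing_cup: Small white dosing cup, 60 mm in diameter and 55 mm tall, standing between the fallen can's base and the robot. Origin at the centre of its underside. Loose: leave it alone.
- peg_basket: Woven basket full of wooden pegs, 200 x 120 mm, about 80 mm tall with the pegs, on the other side of the fallen can from the mat. Fixed. Origin at the centre of its underside.

How it is judged:
By the outcome, as a careful person would: the job done as asked, in the order asked, and still so for the second after the job is handed in, with the robot touching nothing.
It also fails if it takes over 66 s, if anything falls off the work surface, if the arm or the gripper's body presses on something with over 40 N, if the wrist force passes 120 N, or if a joint passes its speed limit or range.

## Working session

There is one attempt and no reset: what is moved stays moved. The work goes in short steps, Python scripts to look and compute and a tool call to move; the robot and the scene stay as the last step left them, time stands still between calls to the robot, and variables do not carry over. Pictures are saved under pics/ and viewed, at most 10 in all, crops included, and the job is handed in when it is done.

```bash
ls; mkdir -p pics; python3 - <<'E'
from workcell import robot
import cv2
for n in("top","scene"):
    i=robot.get_image(n); cv2.imwrite(f"pics/{n}0.png",i["color"]); print(n,i["mtx"],i["position"],i["attitude"],[k for k in i])
o=robot.get_obs(); print(o["ee_pos"],o["eef_rot"],o["time"])
E
```

```text
pics
workcell.py
top [[480.73235618   0.         252.66956128]
 [  0.         480.73235618 193.92020048]
 [  0.           0.           1.        ]] [0.3191628  0.00244986 1.37532466] [ 0.71349174  0.06424322 -0.06844546 -0.69434686] ['color', 'mtx', 'position', 'attitude']
scene [[348.00691408   0.         257.58360426]
 [  0.         348.00691408 187.26565051]
 [  0.           0.           1.        ]] [ 1.41708269 -0.05560321  0.7082687 ] [0.66046852 0.32562352 0.30339135 0.60473493] ['color', 'mtx', 'position', 'attitude']
[0.17843376 0.51978366 0.22325045] [-2.68068326e-04  1.64629505e-01  9.86355002e-01 -9.29539764e-04] 0.1
```

View pics/top0.png

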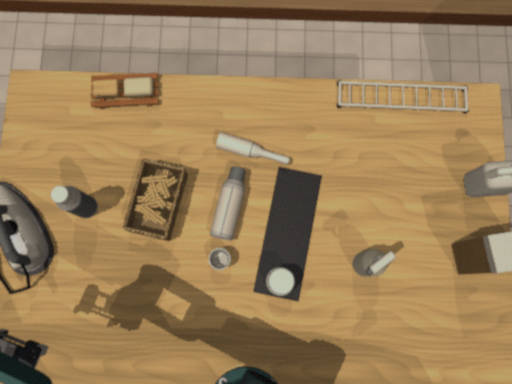

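View pics/scene0.png

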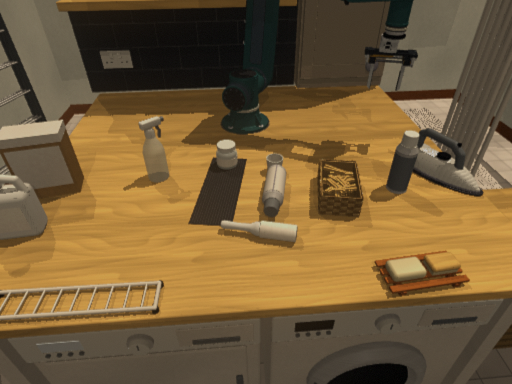

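The top view shows the can from base (224,238) to cap (238,168). The mat is to its right, with corners near (279,168), (322,176), (298,300) and (254,292). The jar is at (280,281), the cup at (220,259), the roller at (250,148) and the basket at (155,200). I'll zoom in and measure.

```bash
cat >h.py <<'E'
import numpy as np, cv2
from scipy.spatial.transform import Rotation as R
from workcell import robot
def rot(q): return R.from_quat(np.roll(q,-1)).as_matrix()
def ray(i,u,v):
    d=np.linalg.inv(i["mtx"])@[u,v,1]; return rot(i["attitude"])@(d*[1,-1,-1])
def px(i,u,v,z):
    d=ray(i,u,v);p=np.array(i["position"]); return p+d*(z-p[2])/d[2]
def proj(i,P):
    c=rot(i["attitude"]).T@(np.array(P)-i["position"]); c=i["mtx"]@(c*[1,-1,-1]); return c[:2]/c[2]
E
python3 - <<'E'
from h import *
i=robot.get_image("top");c=i["color"]
cv2.imwrite("pics/crop0.png",cv2.resize(c[130:310,190:340],None,fx=3.3,fy=3.3,interpolation=cv2.INTER_CUBIC))
m=cv2.inRange(c,(0,0,0),(52,52,52)); m[:, :245]=0;m[:,330:]=0;m[:160]=0;m[305:]=0
k=max(cv2.findContours(m,0,2)[0],key=cv2.contourArea)
r=cv2.minAreaRect(k);print(r);b=cv2.boxPoints(r)
for p in b: print(p,px(i,*p,0.002).round(4))
for n,u,v,z in[("base",224,238,.033),("cap",238,168,.033),("jar",280,281,.085),("cup",220,258,.055)]: print(n,px(i,u,v,z).round(4))
E
```

```text
((294.051025390625, 271.512451171875), (30.86256980895996, 17.232526779174805), 58.671302795410156)
[278.6676 262.8111] [ 0.3839 -0.0811  0.002 ]
[293.38757 253.85106] [ 0.4103 -0.1226  0.002 ]
[309.43445 280.2138 ] [ 0.3377 -0.1685  0.002 ]
[294.71448 289.17383] [ 0.3119 -0.1273  0.002 ]
base [0.447  0.0746 0.033 ]
cap [0.6491 0.0419 0.033 ]
jar [ 0.3325 -0.0804  0.085 ]
cup [0.3902 0.0822 0.055 ]
```

View pics/crop0.png

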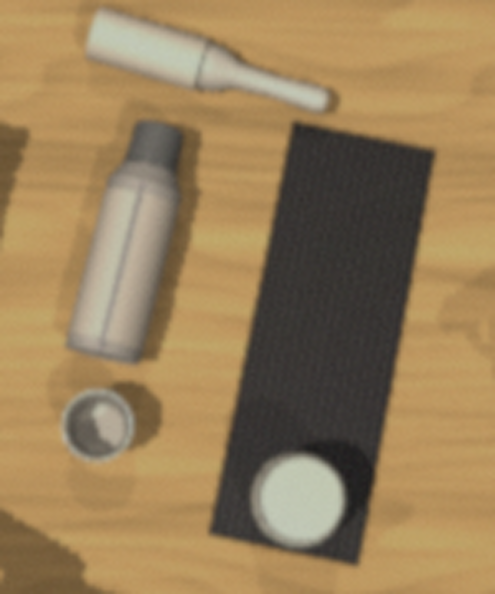

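The crop shows the can's wall from (69,347)-(136,362) up to about (108,180)-(178,195), with the cap end at (137-185,124). The mat corners are (294,122), (435,151), (357,563) and (210,533). I'll fit both models to these points.

```bash
cat >>h.py <<'E'
def canpts(x,y,a,zb=0,r=.033,s=(-.075,.075)):
    t=np.linspace(0,2*np.pi,60); ax=np.array([np.cos(a),np.sin(a),0]);n=np.array([-np.sin(a),np.cos(a),0])
    return [np.array([x,y,zb+.033])+ax*q+n*r*np.cos(w)+np.array([0,0,r*np.sin(w)]) for q in s for w in t]
def canhull(i,*p,**k): return cv2.convexHull(np.float32([proj(i,P) for P in canpts(*p,**k)]))
E
python3 - <<'E'
from h import *
from scipy.optimize import least_squares as LS
i=robot.get_image("top")
cr=lambda u,v:np.array([190+(u+.5)/3.3-.5,130+(v+.5)/3.3-.5])
mc=[cr(*p) for p in[(294,122),(435,151),(357,563),(210,533)]]
def matc(m):
    c,s=np.cos(m[2]),np.sin(m[2]); return [[m[0]+c*a-s*b,m[1]+s*a+c*b,.002] for a,b in[(.185,.065),(.185,-.065),(-.185,-.065),(-.185,.065)]]
f=LS(lambda m:np.ravel([proj(i,P)-q for P,q in zip(matc(m),mc)]),[.5,-.08,-.16]);M=f.x
print("mat",M,f.fun.round(1))
wall=[cr(*p) for p in[(69,347),(85,283),(97,230),(103,362),(136,361),(152,300),(166,240),(176,200)]]
cap=[cr(*p) for p in[(160,123)]]
def res(p):
    h=canhull(i,*p); e=[cv2.pointPolygonTest(h,tuple(map(float,q)),True) for q in wall]
    ax=np.array([np.cos(p[2]),np.sin(p[2]),0])
    hc=canhull(i,*p,r=.022,s=(.08,.13)); return e+[cv2.pointPolygonTest(hc,tuple(map(float,q)),True) for q in cap]
f=LS(res,[.52,.062,-.16],diff_step=1e-3);C=f.x;print("can",C,np.round(f.fun,1))
c,s=np.cos(M[2]),np.sin(M[2]);d=C[:2]-M[:2];print("can in mat frame",c*d[0]+s*d[1],-s*d[0]+c*d[1],"rel yaw deg",np.degrees(C[2]-M[2]))
im=cv2.resize(i["color"],None,fx=4,fy=4,interpolation=cv2.INTER_CUBIC)
sc=lambda q:np.int32((np.asarray(q).reshape(-1,2)+.5)*4)
for q in(canhull(i,*C),canhull(i,*C,r=.022,s=(.08,.13)),[proj(i,P) for P in matc(M)]): cv2.polylines(im,[sc(q)],True,(0,0,255),1)
cv2.imwrite("pics/fit.png",im[540:1140,760:1360])
# lint roller nearest points, jar
j=px(i,*cr(299,500),.085);print("jar",j.round(4)); print("roller tip",px(i,*cr(322,100),.015).round(3),px(i,*cr(200,85),.0).round(3))
E
```

```text
mat [ 0.47287882 -0.10675435 -0.18025494] [-0.3 -0.8  0.5 -0.6  0.4  0.9 -0.6  0.3]
can [ 0.52133861  0.06873312 -0.15417675] [ 0.1  1.   1.4 -0.7  1.1  1.5  0.8  0.1  0.5]
can in mat frame 0.016213181765731784 0.18133212004636978 rel yaw deg 1.4941703251594833
jar [ 0.3321 -0.0811  0.085 ]
roller tip [ 0.682 -0.1    0.015] [0.696 0.008 0.   ]
```

View pics/fit.png

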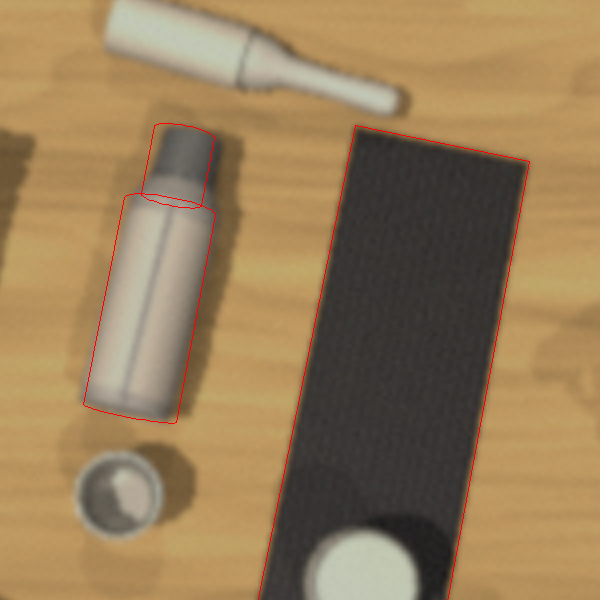

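Both fits overlay well. The can's yaw is about -0.17, since the cap sits slightly right of the model. I'll put the two fingertips, about 60 mm apart, along the can's axis and roll it in short strokes along -tool x. First I'll turn the tool in place.

Careful with the scale: shifts go in shares of 62.5 mm and turns go in units of 0.25 rad. That gives: 0.177 rad is 0.708.

Emit:
{"api": "shift_gripper", "payload": {
  "moves": [0,0,0.708,0,0,0,0.06,0,0,0.708,0,0,0,0.06,0,0,0.708,0,0,0,0.06,0,0,0.708,0,0,0,0.06,0,0,0.708,0,0,0,0.06,0,0,0.708,0,0,0,0.06,0,0,0.708,0,0,0,0.06,0,0,0.708,0,0,0,0.06,0,0,0,0,0,0,0.06],
  "clamp_n": 20
}}

```text
time: 1.32
ee_pos: [0.1786, 0.5201, 0.224]
eef_rot: [0.0, 0.766, 0.643, -0.0]
contact_force: [0.3, 0.6, 1.1]
width: 0.0602
gripper_force: 0.0
```

```bash
cat >>h.py <<'E'
def todo(P,yaw=None):
    o=robot.get_obs();r=rot(o["eef_rot"]);print("d_tool",(r.T@(np.array(P)-o["ee_pos"])).round(4),"tool y yaw",np.arctan2(r[1,1],r[0,1]).round(4),"zaxis",r[:,2].round(3),"F",np.round(o["contact_force"],1),"q",np.round(o["qpos"],2))
E
python3 -c "
from h import *
todo([.521,.067,.12]); i=robot.get_image('top')
for n,u,v,z in [('bottle base',365,268,0.1),('nozzle',392,255,.2),('spare',63,194,.205)]: print(n,px(i,u,v,z).round(3))"
```

```text
d_tool [-0.3869  0.4157  0.1041] tool y yaw -0.1739 zaxis [-0.    -0.001 -1.   ] F [0.3 0.6 1.1] q [1.14 0.09 1.37 0.   1.68 1.31]
bottle base [ 0.372 -0.302  0.1  ]
nozzle [ 0.401 -0.345  0.2  ]
spare [0.528 0.467 0.205]
```

In the tool's units: 0.042 m is 0.672, -0.038 m is -0.608.

Emit:
{"api": "shift_gripper", "payload": {
  "moves": [0,0,0,-0.608,0.672,0.08,0.06,0,0,0,-0.608,0.672,0.08,0.06,0,0,0,-0.608,0.672,0.08,0.06,0,0,0,-0.608,0.672,0.08,0.06,0,0,0,-0.608,0.672,0.08,0.06,0,0,0,-0.608,0.672,0.16,0.06,0,0,0,-0.608,0.672,0.16,0.06,0,0,0,-0.608,0.672,0.32,0.06,0,0,0,-0.608,0.672,0.32,0.06,0,0,0,-0.608,0.608,0.304,0.06,0,0,0,0,0,0,0.06]
}}

```text
time: 2.75
ee_pos: [0.5218, 0.0702, 0.1179]
eef_rot: [-0.001, 0.767, 0.641, -0.002]
contact_force: [-0.1, 0.5, -0.2]
width: 0.0599
gripper_force: 0.0
```

```bash
python3 -c "
from h import *
todo([.521,.067,.085]); i=robot.get_image('top')
c=i['color'];cv2.imwrite('pics/over.png',cv2.resize(c[130:310,190:340],None,fx=3.3,fy=3.3,interpolation=2))"
```

```text
d_tool [-0.0033 -0.0001  0.0329] tool y yaw -0.1789 zaxis [-0.004 -0.001 -1.   ] F [-0.1  0.5 -0.2] q [ 0.03  0.08  1.59 -0.    1.47  0.21]
```

View pics/over.png

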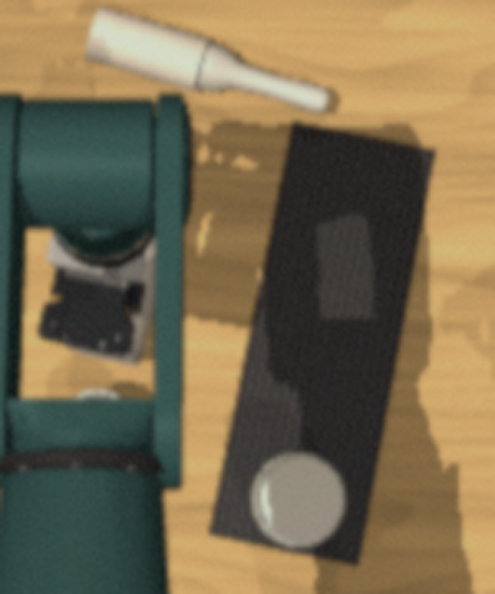

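The arm hides the can from the top camera here, and the gripper sits over it as intended. I'll go down and feel for contact.

In the tool's units: 0.004 m is 0.064, 0.028 m is 0.448.

Emit:
{"api": "shift_gripper", "payload": {
  "moves": [0,0,0,0.064,0,0.448,0.06,0,0,0,0,0,0.048,0.06,0,0,0,0,0,0,0.06]
}}

```text
time: 3.18
ee_pos: [0.5222, 0.0781, 0.0901]
eef_rot: [0.0, 0.766, 0.643, 0.0]
contact_force: [0.4, 0.7, 0.3]
width: 0.0603
gripper_force: 0.0
```

Emit:
{"api": "shift_gripper", "payload": {
  "moves": [0,0,0,0,0,0.048,0.06,0,0,0,0,0,0,0.06]
}}

```text
time: 3.42
ee_pos: [0.5226, 0.0774, 0.0869]
eef_rot: [0.0, 0.766, 0.642, 0.0]
contact_force: [-0.0, -0.4, -0.2]
width: 0.06
gripper_force: 0.0
```

In the tool's units: -0.004 m is -0.064, 0.002 m is 0.032.

Emit:
{"api": "shift_gripper", "payload": {
  "moves": [0,0,0,-0.064,0,0.032,0.06,0,0,0,0,0,0,0.06]
}}

```text
time: 3.68
ee_pos: [0.522, 0.0729, 0.085]
eef_rot: [0.0, 0.767, 0.642, 0.0]
contact_force: [-0.2, -0.8, 3.5]
width: 0.0602
gripper_force: 1.6
```

Emit:
{"api": "shift_gripper", "payload": {
  "moves": [0,0,0,0,0,0.024,0.06,0,0,0,0,0,0,0.06]
}}

```text
time: 3.92
ee_pos: [0.5222, 0.0734, 0.0848]
eef_rot: [0.0, 0.767, 0.642, 0.001]
contact_force: [-2.9, 1.0, 9.0]
width: 0.0597
gripper_force: 4.5
```

Contact comes at z≈0.085 as predicted, with about 9 N of press. First roll stroke next.

In the tool's units: -0.012 m is -0.192, -0.01 m is -0.16.

Emit:
{"api": "shift_gripper", "payload": {
  "moves": [0,0,0,-0.16,0,0,0.06,0,0,0,-0.192,0,0,0.06,0,0,0,-0.16,0,0,0.06,0,0,0,0,0,0,0.06]
}}

```text
time: 4.42
ee_pos: [0.5155, 0.0412, 0.0844]
eef_rot: [-0.0, 0.767, 0.642, -0.0]
contact_force: [-5.5, 0.9, 9.4]
width: 0.06
gripper_force: 4.5
```

Emit:
{"api": "shift_gripper", "payload": {
  "moves": [0,0,0,0,0,-0.192,0.06,0,0,0,0,0,0,0.06]
}}

```text
time: 4.68
ee_pos: [0.517, 0.0417, 0.0959]
eef_rot: [0.001, 0.767, 0.642, 0.001]
contact_force: [0.8, 0.4, 0.4]
width: 0.06
gripper_force: 0.0
```

```bash
python3 -c "
from h import *
i=robot.get_image('scene')
c=i['color'];cv2.imwrite('pics/s1.png',cv2.resize(c[140:260,180:380],None,fx=4,fy=4,interpolation=2))"
```

```text
(no output)
```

View pics/s1.png

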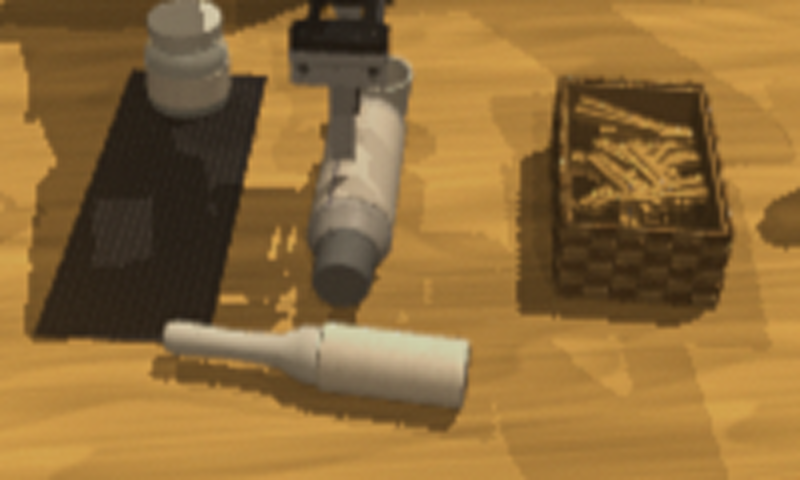

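```bash
python3 -c "
from h import *
i=robot.get_image('scene'); print('cap end',px(i,265.4,209.5,.033).round(4))
for y in (.067,.058,.051,.045):
    a=-.17; x=.521-.174*(.067-y); print(y,'cap px crop',((proj(i,[x+.13*np.cos(a),y+.13*np.sin(a),.033])-[180,140]+.5)*4).round(0),'base',((proj(i,[x-.075*np.cos(a),y-.075*np.sin(a),.033])-[180,140]+.5)*4).round(0))
"
```

```text
cap end [0.6394 0.0289 0.033 ]
0.067 cap px crop [367. 287.] base [380. 129.]
0.058 cap px crop [354. 287.] base [369. 129.]
0.051 cap px crop [345. 286.] base [361. 129.]
0.045 cap px crop [336. 286.] base [354. 128.]
```

The cap is now at y≈0.029, so the can is at y≈0.050 and rolled 16 mm as predicted. I'll repeat the stroke.

Emit:
{"api": "shift_gripper", "payload": {
  "moves": [0,0,0,0.256,0,0,0.06,0,0,0,0,0,0.192,0.06,0,0,0,0,0,0,0.06,0,0,0,-0.192,0,0,0.06,0,0,0,-0.192,0,0,0.06,0,0,0,-0.192,0,0,0.06,0,0,0,0,0,0,0.06]
}}

```text
time: 5.65
ee_pos: [0.5123, 0.0217, 0.0842]
eef_rot: [0.0, 0.767, 0.642, -0.0]
contact_force: [-4.9, -0.0, 10.5]
width: 0.0599
gripper_force: 5.5
```

Emit:
{"api": "shift_gripper", "payload": {
  "moves": [0,0,0,0,0,-0.192,0.06,0,0,0,0.288,0,0,0.06,0,0,0,0,0,0.192,0.06,0,0,0,0,0,0,0.06,0,0,0,-0.192,0,0,0.06,0,0,0,-0.192,0,0,0.06,0,0,0,-0.192,0,0,0.06,0,0,0,0,0,0,0.06]
}}

```text
time: 6.65
ee_pos: [0.5092, 0.0041, 0.0843]
eef_rot: [0.0, 0.766, 0.642, -0.0]
contact_force: [-5.5, 0.0, 13.6]
width: 0.0601
gripper_force: 6.7
```

Emit:
{"api": "shift_gripper", "payload": {
  "moves": [0,0,0,0,0,-0.192,0.06,0,0,0,0,0,0,0.06]
}}

```text
time: 6.9
ee_pos: [0.5098, 0.0046, 0.0947]
eef_rot: [0.0, 0.766, 0.642, 0.0]
contact_force: [0.3, 0.3, -0.2]
width: 0.0597
gripper_force: 0.0
```

```bash
python3 -c "
from h import *
todo([0.5,0.01,.085])
i=robot.get_image('scene')
c=i['color'];cv2.imwrite('pics/s2.png',cv2.resize(c[140:260,180:380],None,fx=4,fy=4,interpolation=2))"
```

```text
d_tool [ 0.0036 -0.0106  0.0097] tool y yaw -0.1755 zaxis [ 0.001 -0.    -1.   ] F [ 0.3  0.3 -0.2] q [-0.1   0.06  1.66  0.    1.42  0.07]
```

View pics/s2.png

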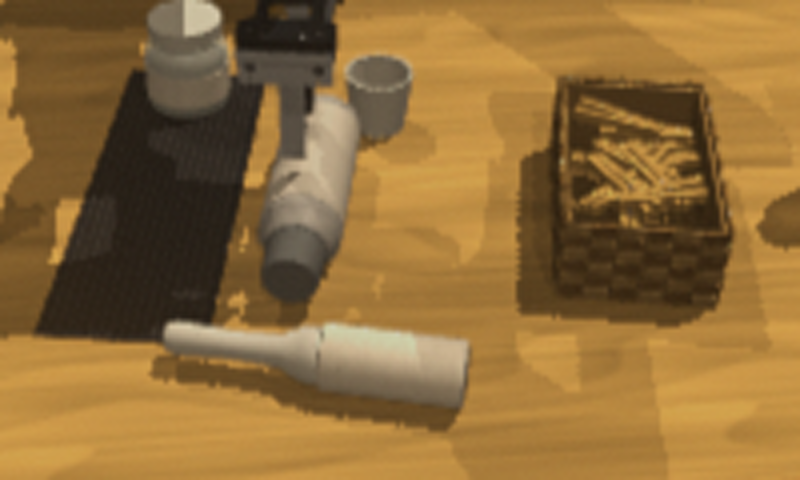

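The cap centre is near crop (291,277), so the can is at y≈0.013, about 125 mm from the mat's centreline, and still parallel to it. Two more strokes take it close to the edge.

In the tool's units: 0.018 m is 0.288, -0.012 m is -0.192.

Emit:
{"api": "shift_gripper", "payload": {
  "moves": [0,0,0,0.288,0,0,0.06,0,0,0,0,0,0.184,0.06,0,0,0,0,0,0,0.06,0,0,0,-0.192,0,0,0.06,0,0,0,-0.192,0,0,0.06,0,0,0,-0.192,0,0,0.06,0,0,0,0,0,0,0.06,0,0,0,0,0,-0.192,0.06]
}}

```text
time: 7.95
ee_pos: [0.5053, -0.0132, 0.0941]
eef_rot: [-0.001, 0.766, 0.642, -0.001]
contact_force: [0.1, 0.2, -0.7]
width: 0.06
gripper_force: 0.0
```

Emit:
{"api": "shift_gripper", "payload": {
  "moves": [0,0,0,0.288,0,0,0.06,0,0,0,0,0,0.192,0.06,0,0,0,0,0,0,0.06,0,0,0,-0.192,0,0,0.06,0,0,0,-0.192,0,0,0.06,0,0,0,-0.16,0,0,0.06,0,0,0,0,0,0,0.06]
}}

```text
time: 8.82
ee_pos: [0.5032, -0.0293, 0.0847]
eef_rot: [-0.0, 0.766, 0.642, -0.0]
contact_force: [-4.9, 0.8, 13.8]
width: 0.0598
gripper_force: 6.4
```

Emit:
{"api": "shift_gripper", "payload": {
  "moves": [0,0,0,0,0,-0.192,0.06,0,0,0,0,0,0,0.06]
}}

```text
time: 9.07
ee_pos: [0.5038, -0.0289, 0.0953]
eef_rot: [0.0, 0.766, 0.642, 0.0]
contact_force: [0.8, -0.1, 0.9]
width: 0.0601
gripper_force: 0.0
```

```bash
python3 -c "
from h import *
todo([0.5,-.01,.085])
i=robot.get_image('scene')
c=i['color'];cv2.imwrite('pics/s3.png',cv2.resize(c[140:260,180:380],None,fx=4,fy=4,interpolation=2))"
```

```text
d_tool [ 0.018  -0.0071  0.0103] tool y yaw -0.1755 zaxis [ 0.001 -0.    -1.   ] F [ 0.8 -0.1  0.9] q [-0.17  0.05  1.67  0.    1.42  0.01]
```

View pics/s3.png

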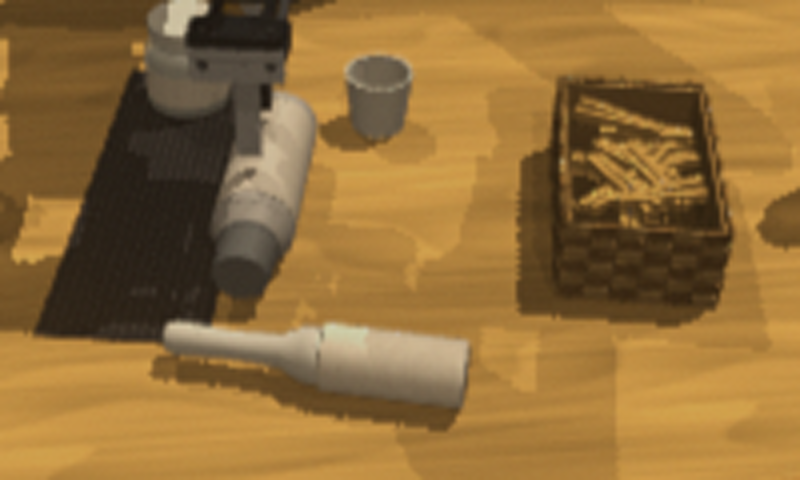

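The cap centre is at (245,272), so the can is at y≈-0.019, 92 mm from the mat's centreline. A shorter stroke brings it up to the edge, then one firmer stroke goes over the step.

In the tool's units: 0.018 m is 0.288, 0.0118 m is 0.1888.

Emit:
{"api": "shift_gripper", "payload": {
  "moves": [0,0,0,0.288,0,0,0.06,0,0,0,0,0,0.1888,0.06,0,0,0,0,0,0,0.06,0,0,0,-0.128,0,0,0.06,0,0,0,-0.144,0,0,0.06,0,0,0,-0.144,0,0,0.06,0,0,0,0,0,0,0.06]
}}

```text
time: 10.0
ee_pos: [0.5019, -0.0364, 0.085]
eef_rot: [-0.001, 0.766, 0.642, 0.0]
contact_force: [-4.3, 2.6, 11.0]
width: 0.0601
gripper_force: 5.9
```

Emit:
{"api": "shift_gripper", "payload": {
  "moves": [0,0,0,0,0,-0.192,0.06,0,0,0,0.232,0,0,0.06,0,0,0,0,0,0.2,0.06,0,0,0,0,0,0,0.06]
}}

```text
time: 10.5
ee_pos: [0.5056, -0.0222, 0.0848]
eef_rot: [0.001, 0.766, 0.643, 0.001]
contact_force: [-2.0, 0.2, 12.7]
width: 0.0602
gripper_force: 6.4
```

Emit:
{"api": "shift_gripper", "payload": {
  "moves": [0,0,0,-0.16,0,0,0.06,0,0,0,-0.16,0,-0.008,0.06,0,0,0,-0.16,0,-0.016,0.06,0,0,0,-0.16,0,-0.008,0.06,0,0,0,-0.064,0,0,0.06,0,0,0,0,0,0,0.06]
}}

```text
time: 11.25
ee_pos: [0.4965, -0.0662, 0.0841]
eef_rot: [-0.001, 0.767, 0.642, -0.0]
contact_force: [-1.0, 0.1, -0.3]
width: 0.0596
gripper_force: 0.0
```

```bash
python3 -c "
from h import *
todo([0.5,-.06,.085])
i=robot.get_image('scene')
c=i['color'];cv2.imwrite('pics/s4.png',cv2.resize(c[140:260,180:380],None,fx=4,fy=4,interpolation=2))"
```

```text
d_tool [ 0.0067  0.0024 -0.0009] tool y yaw -0.1766 zaxis [-0.001  0.    -1.   ] F [-1.   0.1 -0.3] q [-0.25  0.05  1.69  0.    1.4  -0.07]
```

View pics/s4.png

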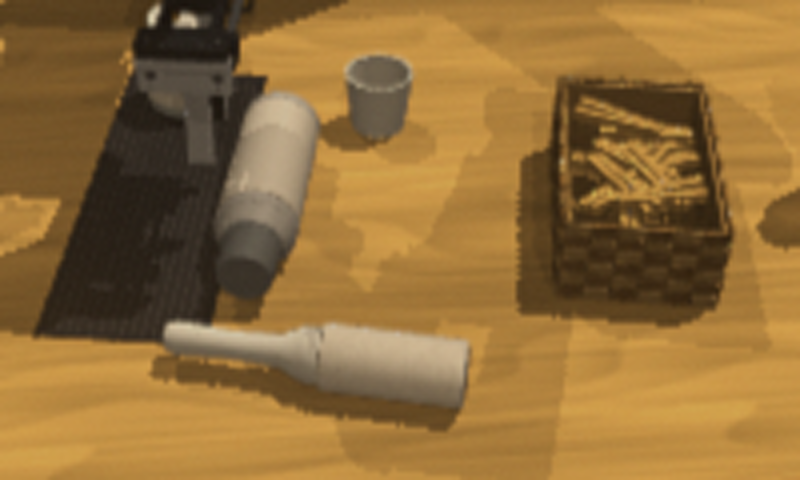

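The cap is at (248,272), so the can slipped at the step and rolled back to y≈-0.018; nothing else was touched. The axial force also suggests the can's yaw differs from the tool's. I'll back off to the left and measure the can numerically from the top camera.

In the tool's units: -0.06 m is -0.96, 0.06 m is 0.96.

Emit:
{"api": "shift_gripper", "payload": {
  "moves": [0,0,0,0,0,-0.96,0.06,0,0,0,0.96,0,0,0.06,0,0,0,0.96,0,0,0.06,0,0,0,0.96,0,0,0.06,0,0,0,0.96,0,0,0.06,0,0,0,0,0,0,0.06]
}}

```text
time: 12.05
ee_pos: [0.5386, 0.1744, 0.1443]
eef_rot: [-0.001, 0.764, 0.645, 0.0]
contact_force: [-0.3, -0.4, -1.0]
width: 0.0599
gripper_force: 0.0
```

```bash
cat >>h.py <<'E'
from scipy.optimize import minimize
M=np.array([.47288,-.10675,-.18025])
def inmat(C):
    c,s=np.cos(M[2]),np.sin(M[2]);d=np.array(C[:2])-M[:2];return np.round([c*d[0]+s*d[1],-s*d[0]+c*d[1],np.degrees(C[2]-M[2])],4)
def fitcan(g,zb=0,cam="top",F=8):
    i=robot.get_image(cam);b=cv2.GaussianBlur(i["color"],(3,3),0);h=cv2.cvtColor(b,cv2.COLOR_BGR2HSV)
    m=((h[...,1]<85)&(h[...,2]>95)).astype(np.uint8)*255   # white wall only
    near=np.zeros_like(m); cv2.fillPoly(near,[np.int32(cv2.convexHull(np.vstack([canhull(i,g[0],g[1]+e,g[2],zb=zb,r=.045,s=(-.085,.085)) for e in(-.015,.015)])))],255)
    m&=near; n,l,st,ce=cv2.connectedComponentsWithStats(m); k=1+np.argmax(st[1:,4]); m=((l==k)*255).astype(np.uint8)
    u0,v0,w,hh=[int(q) for q in st[k][:4]];u0-=15;v0-=15;w+=30;hh+=30
    big=cv2.resize(m[v0:v0+hh,u0:u0+w],None,fx=F,fy=F,interpolation=cv2.INTER_LINEAR)>127
    def cost(p):
        # wall plus taper/neck is not fitted: white wall and shoulder only
        q=np.zeros(big.shape,np.uint8);pts=(canhull(i,*p,zb=zb).reshape(-1,2)+.5-[u0,v0])*F
        cv2.fillPoly(q,[np.int32(pts*16)],1,shift=4);return (q.astype(bool)^big).sum()/big.sum()
    f=minimize(cost,g,method="Nelder-Mead",options=dict(initial_simplex=np.array([g,[g[0]+.01,*g[1:]],[g[0],g[1]+.01,g[2]],[*g[:2],g[2]+.06]])))
    print(cam,"can",f.x.round(4),"err",round(f.fun,3),"in mat",inmat(f.x),"blob px",st[k][4]); return f.x,i,m
E
python3 - <<'E'
from h import *
fitcan([.506,-.018,-.17])
o=robot.get_obs();print(o["ee_pos"])
x,i,m=fitcan([.506,-.018,-.2]); im=i["color"].copy()
a=cv2.resize(im[130:310,190:340],None,fx=3,fy=3,interpolation=2);b=cv2.cvtColor(cv2.resize(m[130:310,190:340],None,fx=3,fy=3),8)
cv2.polylines(a,[np.int32((canhull(i,*x).reshape(-1,2)+.5-[190,130])*3)],True,(0,0,255),1)
cv2.imwrite("pics/fit2.png",a)
E
```

```text
top can [ 0.5206  0.0277 -0.3042] err 0.883 in mat [ 0.0229  0.1409 -7.1032] blob px 718
[0.53855473 0.17211693 0.14429163]
top can [ 0.5199  0.0297 -0.387 ] err 0.993 in mat [  0.0217   0.1427 -11.8488] blob px 671
```

```bash
python3 - <<'E'
from h import *
i=robot.get_image("top");h=cv2.cvtColor(cv2.GaussianBlur(i["color"],(3,3),0),cv2.COLOR_BGR2HSV)
print(proj(i,[.506,-.018,.033]),proj(i,[.506-.074,-.018+.013,.033]),proj(i,[.506+.128,-.018-.022,.033]))
for v in(160,170,180,190,200,210,220,230,240):print(v,' '.join(f"{a}/{b}" for a,b in h[v,226:290:3,1:]))
E
```

```text
[257.64944421 217.97267624] [252.33736116 244.16845409] [266.41565042 173.90194602]
160 125/131 125/124 127/129 126/130 128/146 126/156 125/177 128/182 126/195 126/196 126/192 125/185 125/165 125/161 121/133 111/119 86/119 55/121 33/155 23/208 24/211 75/164
170 126/166 126/144 127/171 127/142 107/98 27/65 28/73 42/79 92/97 123/126 126/130 125/129 126/128 124/127 125/126 126/125 127/122 122/92 38/34 31/33 40/38 59/69
180 126/109 125/100 129/101 85/84 24/74 26/79 20/76 22/71 31/65 123/114 124/123 127/124 126/123 127/124 129/125 129/125 126/117 60/47 27/38 19/40 26/39 22/47
190 126/105 85/102 46/116 45/129 46/134 43/135 38/126 35/110 40/103 111/119 124/127 127/175 127/199 127/199 127/199 126/200 110/97 31/41 25/41 20/39 26/39 19/40
200 101/111 48/122 48/139 47/140 47/145 46/145 46/134 44/116 81/117 125/139 126/142 125/155 119/208 120/211 118/211 113/162 27/65 18/42 13/38 26/40 19/40 26/40
210 47/124 46/206 36/204 44/150 47/146 46/139 40/115 61/113 123/118 126/127 125/126 126/127 127/163 126/202 123/190 65/79 28/63 22/58 26/40 20/39 26/40 20/39
220 45/160 35/212 31/214 38/186 47/142 42/116 53/115 119/124 127/137 126/138 127/137 126/136 125/139 125/184 99/98 20/50 28/45 29/44 31/41 26/40 19/40 25/41
230 37/213 30/213 37/213 46/206 42/153 49/119 113/120 126/136 126/136 125/135 126/134 126/134 128/132 117/94 26/40 20/39 25/41 19/40 20/39 20/39 13/40 20/39
240 98/182 76/168 58/158 45/142 39/118 103/119 125/143 122/203 122/209 124/181 124/156 125/147 122/119 44/46 13/40 20/39 19/41 25/41 19/40 25/41 19/40 19/40
```

The can kept rolling back after that picture. I'll refit from a better starting guess.

```bash
python3 - <<'E'
from h import *
for y in(.03,.045):x,i,m=fitcan([.514,y,-.17])
x,i,m=fitcan([*x[:2],x[2]+.02])
E
```

```text
top can [ 0.519   0.0473 -0.2083] err 0.073 in mat [ 0.0178  0.1598 -1.6067] blob px 1323
top can [ 0.5193  0.0485 -0.2103] err 0.075 in mat [ 0.0179  0.1611 -1.7194] blob px 1320
top can [ 0.52    0.0493 -0.2045] err 0.076 in mat [ 0.0183  0.162  -1.3889] blob px 1318
```

In the tool's units: 0.03 rad is 0.12.

Emit:
{"api": "shift_gripper", "payload": {
  "moves": [0,0,0.12,0,0,0,0.06,0,0,0,0,0,0,0.06,0,0,0,0,0,0,0.06,0,0,0,0,0,0,0.06]
}}

```text
time: 12.85
ee_pos: [0.5389, 0.1701, 0.145]
eef_rot: [-0.0, 0.776, 0.631, 0.0]
contact_force: [0.5, -0.2, 0.0]
width: 0.0597
gripper_force: 0.0
```

```bash
python3 - <<'E'
from h import *
x,i,m=fitcan([.52,.055,-.2])
x,i,m=fitcan(x)
a=np.array([np.cos(x[2]),np.sin(x[2])]);print(a)
todo([x[0],x[1],.085])
E
```

```text
top can [ 0.5208  0.0518 -0.2048] err 0.081 in mat [ 0.0187  0.1646 -1.4045] blob px 1317
top can [ 0.5201  0.0519 -0.208 ] err 0.079 in mat [ 0.018   0.1646 -1.5875] blob px 1321
[ 0.97845485 -0.20646092]
d_tool [-0.1196  0.0058  0.06  ] tool y yaw -0.206 zaxis [ 0.  0. -1.] F [-0.1  0.6 -0.1] q [0.21 0.15 1.46 0.   1.53 0.41]
```

It is at rest at y=0.052 with yaw -0.207, and the tool yaw now matches. I'll stroke it forward again.

In the tool's units: -0.056 m is -0.896, 0.03 m is 0.48.

Emit:
{"api": "shift_gripper", "payload": {
  "moves": [0,0,0,-0.896,0.048,0,0.06,0,0,0,-0.896,0.048,0.48,0.06,0,0,0,0,0,0.48,0.06,0,0,0,0,0,0,0.06]
}}

```text
time: 13.45
ee_pos: [0.5221, 0.0595, 0.0855]
eef_rot: [0.0, 0.777, 0.63, 0.0]
contact_force: [-0.4, 0.1, -0.6]
width: 0.0598
gripper_force: 0.0
```

Emit:
{"api": "shift_gripper", "payload": {
  "moves": [0,0,0,0,0,0.016,0.06,0,0,0,-0.192,0,0,0.06,0,0,0,-0.192,0,0,0.06,0,0,0,-0.192,0,0,0.06,0,0,0,0,0,0,0.06]
}}

```text
time: 14.08
ee_pos: [0.5146, 0.024, 0.0848]
eef_rot: [0.0, 0.777, 0.63, 0.0]
contact_force: [-0.6, 0.9, 3.2]
width: 0.06
gripper_force: 1.8
```

Emit:
{"api": "shift_gripper", "payload": {
  "moves": [0,0,0,0,0,-0.16,0.06,0,0,0,0.288,0,0,0.06,0,0,0,0,0,0.16,0.06,0,0,0,0,0,0,0.06,0,0,0,-0.192,0,0,0.06,0,0,0,-0.192,0,0,0.06,0,0,0,-0.192,0,0,0.06,0,0,0,0,0,0,0.06]
}}

```text
time: 15.08
ee_pos: [0.5114, 0.0069, 0.0848]
eef_rot: [0.001, 0.776, 0.63, 0.0]
contact_force: [1.1, -0.2, 5.8]
width: 0.0601
gripper_force: 2.5
```

Emit:
{"api": "shift_gripper", "payload": {
  "moves": [0,0,0,0,0,-0.16,0.06,0,0,0,0.288,0,0,0.06,0,0,0,0,0,0.16,0.06,0,0,0,0,0,0,0.06,0,0,0,-0.192,0,0,0.06,0,0,0,-0.192,0,0,0.06,0,0,0,-0.192,0,0,0.06,0,0,0,0,0,0,0.06]
}}

```text
time: 16.08
ee_pos: [0.5075, -0.0106, 0.0849]
eef_rot: [0.0, 0.776, 0.631, 0.0]
contact_force: [-0.6, 0.7, 5.1]
width: 0.06
gripper_force: 2.9
```

The axial force is gone. Two more strokes bring it to the step.

Emit:
{"api": "shift_gripper", "payload": {
  "moves": [0,0,0,0,0,-0.16,0.06,0,0,0,0.288,0,0,0.06,0,0,0,0,0,0.176,0.06,0,0,0,0,0,0,0.06,0,0,0,-0.176,0,0,0.06,0,0,0,-0.176,0,0,0.06,0,0,0,-0.16,0,0,0.06,0,0,0,0,0,0,0.06]
}}

```text
time: 17.08
ee_pos: [0.505, -0.0241, 0.0848]
eef_rot: [0.001, 0.776, 0.631, 0.0]
contact_force: [-1.6, 1.0, 9.8]
width: 0.0599
gripper_force: 4.9
```

Emit:
{"api": "shift_gripper", "payload": {
  "moves": [0,0,0,0,0,-0.16,0.06,0,0,0,0.256,0,0,0.06,0,0,0,0,0,0.16,0.06,0,0,0,0,0,0,0.06,0,0,0,-0.16,0,0,0.06,0,0,0,-0.16,0,0,0.06,0,0,0,-0.096,0,0,0.06,0,0,0,0,0,0,0.06]
}}

```text
time: 18.08
ee_pos: [0.5028, -0.0337, 0.0848]
eef_rot: [0.0, 0.776, 0.631, 0.0]
contact_force: [-2.3, 1.0, 10.8]
width: 0.0598
gripper_force: 5.3
```

```bash
python3 - <<'E'
from h import *
i=robot.get_image("scene")
c=i['color'];cv2.imwrite('pics/s5.png',cv2.resize(c[140:240,180:330],None,fx=5,fy=5,interpolation=2))
for y in(-.02,-.025,-.03,-.035,-.04):
    a=-.207;x=.5201-.21*(.0519-y);print(y,inmat([x,y,a]),'cap px s5',((proj(i,[x+.13*np.cos(a),y+.13*np.sin(a),.033])-[180,140]+.5)*5).round(0))
E
```

```text
-0.02 [ 0.016   0.0911 -1.5327] cap px s5 [301. 350.]
-0.025 [ 0.0159  0.086  -1.5327] cap px s5 [293. 349.]
-0.03 [ 0.0158  0.0809 -1.5327] cap px s5 [284. 349.]
-0.035 [ 0.0156  0.0758 -1.5327] cap px s5 [276. 348.]
-0.04 [ 0.0155  0.0707 -1.5327] cap px s5 [267. 347.]
```

View pics/s5.png

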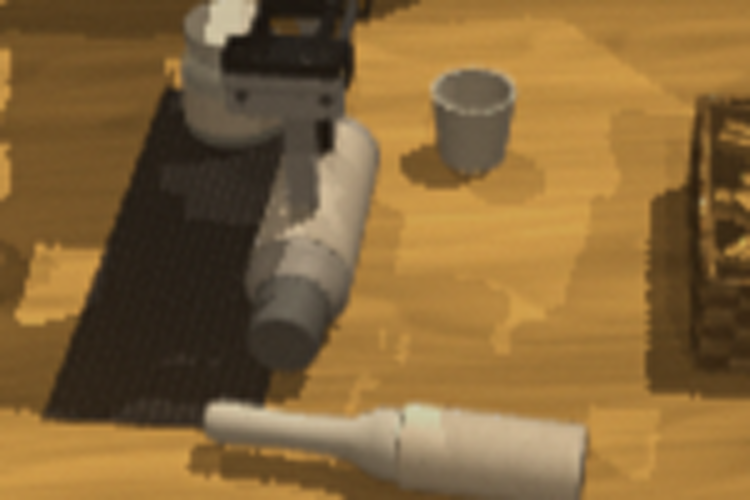

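The cap centre is near (284,343), so the can is at y≈-0.030, about 5 mm short of the step, with the fingertips 4 mm ahead of its top. I'll nudge it slightly, re-seat behind the top, and stroke over firmly with no lift before the climb.

In the tool's units: 0.017 m is 0.272, 0.011 m is 0.176.

Emit:
{"api": "shift_gripper", "payload": {
  "moves": [0,0,0,-0.064,0,0,0.06,0,0,0,0,0,0,0.06,0,0,0,0,0,-0.16,0.06,0,0,0,0.272,0,0,0.06,0,0,0,0,0,0.176,0.06,0,0,0,0,0,0,0.06]
}}

```text
time: 18.88
ee_pos: [0.5059, -0.0203, 0.0848]
eef_rot: [0.001, 0.776, 0.631, 0.001]
contact_force: [-3.6, 1.0, 13.7]
width: 0.0602
gripper_force: 7.2
```

Emit:
{"api": "shift_gripper", "payload": {
  "moves": [0,0,0,-0.128,0,0,0.06,0,0,0,-0.128,0,0,0.06]
}}

```text
time: 19.12
ee_pos: [0.5025, -0.0363, 0.0847]
eef_rot: [0.001, 0.776, 0.631, 0.001]
contact_force: [-2.3, 1.1, 14.0]
width: 0.0603
gripper_force: 7.0
```

Emit:
{"api": "shift_gripper", "payload": {
  "moves": [0,0,0,-0.128,0,0,0.06,0,0,0,-0.128,0,0,0.06]
}}

```text
time: 19.38
ee_pos: [0.4992, -0.0516, 0.0848]
eef_rot: [0.0, 0.776, 0.631, 0.001]
contact_force: [-3.9, 2.6, 16.1]
width: 0.0598
gripper_force: 7.6
```

Emit:
{"api": "shift_gripper", "payload": {
  "moves": [0,0,0,-0.128,0,0,0.06,0,0,0,0,0,0,0.06]
}}

```text
time: 19.62
ee_pos: [0.4974, -0.061, 0.0844]
eef_rot: [0.001, 0.776, 0.631, -0.0]
contact_force: [-3.7, -0.9, 13.2]
width: 0.0597
gripper_force: 6.6
```

Height has barely risen, so I'll check the cap numerically in the scene view while still holding.

```bash
python3 - <<'E'
from h import *
i=robot.get_image("scene");h=cv2.cvtColor(i["color"],cv2.COLOR_BGR2HSV)
for v in(196,200,204,208,212):print(v,' '.join(f"{a}/{b}" for a,b in h[v,216:256:2,1:]))
for ym in(.08,.07,.06,.05):
    a=-.207;c,s=np.cos(M[2]),np.sin(M[2]);x=M[0]+c*.0157-s*ym;y=M[1]+s*.0157+c*ym
    print(ym,round(y,4),proj(i,[x+.13*np.cos(a),y+.13*np.sin(a),.033]).round(1))
E
```

```text
196 108/40 83/55 103/42 85/51 95/43 78/75 70/80 59/82 55/97 52/103 52/94 57/90 59/104 64/123 67/114 81/101 166/167 165/168 164/168 167/170
200 108/40 109/42 111/39 109/42 108/45 109/42 64/76 52/94 51/104 55/98 55/98 54/89 56/82 68/68 74/76 157/162 165/185 164/185 165/186 165/186
204 113/43 110/44 100/46 109/42 106/41 81/57 77/60 76/57 79/58 79/58 66/73 62/82 64/72 138/74 166/171 164/177 162/175 164/176 165/175 165/175
208 115/42 119/43 103/42 103/47 99/44 80/54 82/56 81/57 76/57 86/59 79/58 84/58 112/64 167/150 165/159 166/160 165/162 168/162 166/164 166/166
212 111/46 85/60 90/54 97/50 116/44 94/46 112/41 87/53 73/56 88/58 96/61 142/77 166/164 167/165 164/165 164/166 165/167 163/167 166/167 165/167
0.08 -0.0309 [236.1 209.2]
0.07 -0.0407 [232.8 209. ]
0.06 -0.0505 [229.4 208.8]
0.05 -0.0604 [226.1 208.6]
```

The cap centre is at column ≈233, so the can is half-way up the step at 70 mm. The axial preload is using up the friction. I'll roll it back down under control, re-seat, press harder, and remove the axial force before the stroke.

Careful with the scale: shifts go in shares of 62.5 mm and turns go in units of 0.25 rad. That gives: -0.012 m is -0.192, 0.005 m is 0.08.

Emit:
{"api": "shift_gripper", "payload": {
  "moves": [0,0,0,0.08,0,0,0.06,0,0,0,0.08,0,0,0.06,0,0,0,0.08,0,0,0.06,0,0,0,0.08,0,0,0.06,0,0,0,0,0,0,0.06,0,0,0,0,0,-0.192,0.06,0,0,0,0,0,0,0.06,0,0,0,0,0,0,0.06]
}}

```text
time: 20.68
ee_pos: [0.5004, -0.0403, 0.0934]
eef_rot: [-0.001, 0.776, 0.631, -0.001]
contact_force: [0.7, -0.3, -0.8]
width: 0.0601
gripper_force: 0.0
```

```bash
python3 - <<'E'
from h import *
for k in range(2):
    i=robot.get_image("scene");h=cv2.cvtColor(i["color"],cv2.COLOR_BGR2HSV)
    for v in(204,208):print(v,' '.join(f"{a}/{b}" for a,b in h[v,220:268:2,1:]))
E
```

```text
204 109/42 106/41 106/41 103/42 107/43 73/63 60/68 66/62 67/61 58/75 52/94 60/85 62/70 137/84 164/174 165/175 165/176 165/175 166/174 164/174 166/169 164/163 165/161 165/162
208 109/42 99/44 103/42 106/41 103/42 82/56 84/58 82/59 82/56 81/57 78/59 72/57 138/74 168/155 168/161 164/163 167/163 165/165 166/164 164/166 164/187 164/168 166/171 166/172
204 106/41 100/41 109/42 97/42 104/44 68/64 60/68 70/62 66/62 60/76 54/95 59/86 63/69 140/84 165/173 163/175 163/175 166/174 165/175 166/174 164/171 165/162 165/162 167/162
208 108/40 107/43 107/43 101/43 109/42 76/57 79/58 81/57 79/58 79/58 79/58 79/58 136/75 167/154 166/161 164/162 166/164 165/165 167/165 166/166 163/186 164/169 168/170 165/172
```

It rests at the foot of the step again (≈80 mm). Re-seating and pressing.

Emit:
{"api": "shift_gripper", "payload": {
  "moves": [0,0,0,0.32,-0.016,0,0.06,0,0,0,0,0,0.2,0.06,0,0,0,0,0,0,0.06]
}}

```text
time: 21.15
ee_pos: [0.5051, -0.0206, 0.0841]
eef_rot: [0.001, 0.776, 0.631, 0.001]
contact_force: [-2.8, 1.6, 11.7]
width: 0.06
gripper_force: 6.0
```

Emit:
{"api": "shift_gripper", "payload": {
  "moves": [0,0,0,0,-0.016,0.016,0.06,0,0,0,0,0,0,0.06]
}}

```text
time: 21.4
ee_pos: [0.5049, -0.0208, 0.0841]
eef_rot: [0.002, 0.776, 0.631, 0.002]
contact_force: [-1.6, 2.5, 14.8]
width: 0.0601
gripper_force: 7.0
```

Emit:
{"api": "shift_gripper", "payload": {
  "moves": [0,0,0,-0.032,-0.008,0.016,0.06,0,0,0,-0.096,0,0,0.06,0,0,0,-0.096,-0.0048,0,0.06]
}}

```text
time: 21.78
ee_pos: [0.502, -0.0333, 0.0857]
eef_rot: [0.002, 0.776, 0.631, 0.004]
contact_force: [-5.6, 5.0, 26.7]
width: 0.0598
gripper_force: 13.1
```

Emit:
{"api": "shift_gripper", "payload": {
  "moves": [0,0,0,-0.096,-0.0048,0,0.06,0,0,0,-0.096,-0.0048,0,0.06]
}}

```text
time: 22.02
ee_pos: [0.4994, -0.0464, 0.0865]
eef_rot: [0.003, 0.776, 0.631, 0.003]
contact_force: [-3.8, 1.9, 27.0]
width: 0.0604
gripper_force: 13.2
```

Emit:
{"api": "shift_gripper", "payload": {
  "moves": [0,0,0,-0.096,-0.0048,0,0.06,0,0,0,0,0,0,0.06]
}}

```text
time: 22.28
ee_pos: [0.4981, -0.0533, 0.0866]
eef_rot: [0.004, 0.776, 0.631, 0.003]
contact_force: [-4.0, -0.0, 26.4]
width: 0.0599
gripper_force: 13.0
```

```bash
python3 - <<'E'
from h import *
i=robot.get_image("scene");h=cv2.cvtColor(i["color"],cv2.COLOR_BGR2HSV)
for v in(204,208):print(v,' '.join(f"{a}/{b}" for a,b in h[v,210:256:2,1:]))
E
```

```text
204 118/41 115/42 109/42 99/44 100/46 106/41 112/41 80/54 75/58 72/57 82/56 76/57 72/67 62/82 61/71 135/72 166/172 164/177 165/176 164/176 165/173 164/176 166/175
208 115/42 102/45 111/46 115/42 109/42 115/42 96/45 87/50 84/58 86/59 85/57 81/60 79/58 81/57 118/67 165/150 166/158 164/160 166/161 165/161 167/162 166/164 165/182
```

z rose 2 mm and the cap is at column ≈230.7 (≈63 mm), so the can is over the edge. I'll push a bit further before letting go.

In the tool's units: -0.006 m is -0.096, -0.005 m is -0.08.

Emit:
{"api": "shift_gripper", "payload": {
  "moves": [0,0,0,-0.096,-0.0048,0,0.06,0,0,0,-0.08,0,-0.016,0.06,0,0,0,0,0,-0.016,0.06,0,0,0,0,0,0,0.06]
}}

```text
time: 22.82
ee_pos: [0.4957, -0.0641, 0.0864]
eef_rot: [0.004, 0.776, 0.631, 0.003]
contact_force: [1.3, -0.7, 16.0]
width: 0.0598
gripper_force: 8.1
```

Emit:
{"api": "shift_gripper", "payload": {
  "moves": [0,0,0,0,0,-0.208,0.06,0,0,0,0,0,0,0.06,0,0,0,0,0,0,0.06]
}}

```text
time: 23.2
ee_pos: [0.4916, -0.0622, 0.0937]
eef_rot: [-0.001, 0.776, 0.631, -0.001]
contact_force: [0.0, 0.6, -0.2]
width: 0.0599
gripper_force: 0.0
```

```bash
python3 - <<'E'
from h import *
for k in (0,1):
    i=robot.get_image("scene");h=cv2.cvtColor(i["color"],cv2.COLOR_BGR2HSV)
    for v in(204,208):print(v,' '.join(f"{a}/{b}" for a,b in h[v,210:256:2,1:]))
E
```

```text
204 119/43 109/42 115/42 95/43 105/46 112/41 92/50 73/59 83/55 81/57 76/57 69/63 59/82 63/73 134/74 167/171 164/180 165/176 166/175 162/176 166/174 166/175 165/175
208 121/42 105/46 113/45 116/44 103/42 103/42 99/49 79/58 85/57 79/58 82/59 78/59 84/58 89/60 164/148 165/156 165/158 166/160 163/161 169/160 166/163 164/185 167/165
204 119/43 106/41 118/41 113/43 110/44 113/43 87/50 77/60 81/57 79/58 81/57 72/64 60/81 66/73 138/74 166/172 162/179 165/176 163/177 163/175 163/175 164/174 165/175
208 113/43 102/45 116/44 119/43 121/42 113/43 101/48 79/58 86/59 78/59 86/59 84/58 84/58 92/61 167/147 164/157 167/157 165/159 166/160 165/162 165/164 165/186 168/164
```

It stays on the mat after release (≈60 mm from the centreline). On to the centre with more light strokes.

Emit:
{"api": "shift_gripper", "payload": {
  "moves": [0,0,0,0.32,0.032,0,0.06,0,0,0,0,0,0.152,0.06,0,0,0,0,0,0,0.06,0,0,0,-0.176,0,0,0.06,0,0,0,-0.176,0,0,0.06,0,0,0,-0.176,0,0,0.06,0,0,0,0,0,0,0.06]
}}

```text
time: 24.18
ee_pos: [0.4921, -0.0768, 0.0868]
eef_rot: [0.001, 0.776, 0.63, 0.0]
contact_force: [-0.7, -0.6, 8.6]
width: 0.0597
gripper_force: 4.2
```

Emit:
{"api": "shift_gripper", "payload": {
  "moves": [0,0,0,0,0,-0.152,0.06,0,0,0,0.272,0,0,0.06,0,0,0,0,0,0.152,0.06,0,0,0,0,0,0,0.06,0,0,0,-0.176,0,0,0.06,0,0,0,-0.176,0,0,0.06,0,0,0,-0.176,0,0,0.06,0,0,0,0,0,0,0.06]
}}

```text
time: 25.18
ee_pos: [0.489, -0.0917, 0.0868]
eef_rot: [0.001, 0.776, 0.631, 0.0]
contact_force: [-1.2, 0.6, 8.8]
width: 0.0599
gripper_force: 4.8
```

Emit:
{"api": "shift_gripper", "payload": {
  "moves": [0,0,0,0,0,-0.152,0.06,0,0,0,0,0,0,0.06]
}}

```text
time: 25.42
ee_pos: [0.4885, -0.0908, 0.0949]
eef_rot: [0.0, 0.776, 0.631, 0.0]
contact_force: [-0.2, -1.0, -0.2]
width: 0.0599
gripper_force: 0.0
```

```bash
python3 - <<'E'
from h import *
i=robot.get_image("scene");h=cv2.cvtColor(i["color"],cv2.COLOR_BGR2HSV)
for v in(204,208):print(v,' '.join(f"{a}/{b}" for a,b in h[v,200:250:2,1:]))
for ym in(.06,.04,.02,.0):
    a=-.2;c,s=np.cos(M[2]),np.sin(M[2]);x=M[0]+c*.0157-s*ym;y=M[1]+s*.0157+c*ym
    print(ym,round(y,4),proj(i,[x+.13*np.cos(a),y+.13*np.sin(a),.035]).round(1))
E
```

```text
204 119/45 107/43 118/41 112/41 108/45 113/43 78/59 82/56 77/56 85/57 79/58 74/62 68/75 77/60 118/41 97/50 97/50 94/49 149/94 166/183 164/182 164/179 164/177 164/177 165/175
208 122/44 122/44 122/44 110/44 110/44 118/41 87/56 81/57 85/57 88/58 85/57 85/57 87/56 107/43 97/50 91/53 87/56 103/47 164/151 166/157 164/160 166/164 165/175 166/161 164/163
0.06 -0.0505 [229.7 208.3]
0.04 -0.0702 [223.  207.9]
0.02 -0.0899 [216.4 207.5]
0.0 -0.1096 [209.8 207.2]
```

The cap is at column ≈218.7, about 27 mm from the centreline. Two shorter strokes should finish it, then I'll retreat and measure.

In the tool's units: 0.015 m is 0.24, 0.0095 m is 0.152.

Emit:
{"api": "shift_gripper", "payload": {
  "moves": [0,0,0,0.24,0,0,0.06,0,0,0,0,0,0.152,0.06,0,0,0,0,0,0,0.06,0,0,0,-0.144,0,0,0.06,0,0,0,-0.144,0,0,0.06,0,0,0,-0.128,0,0,0.06,0,0,0,0,0,0,0.06]
}}

```text
time: 26.35
ee_pos: [0.4868, -0.1024, 0.0868]
eef_rot: [0.001, 0.776, 0.631, 0.0]
contact_force: [-2.4, -0.2, 8.7]
width: 0.0601
gripper_force: 4.1
```

Emit:
{"api": "shift_gripper", "payload": {
  "moves": [0,0,0,0,0,-0.152,0.06,0,0,0,0.208,0,0,0.06,0,0,0,0,0,0.152,0.06,0,0,0,0,0,0,0.06,0,0,0,-0.144,0,0,0.06,0,0,0,-0.144,0,0,0.06,0,0,0,-0.128,0,0,0.06,0,0,0,0,0,0,0.06,0,0,0,0,0,0,0.06]
}}

```text
time: 27.48
ee_pos: [0.4842, -0.1148, 0.0868]
eef_rot: [0.001, 0.776, 0.631, 0.0]
contact_force: [-1.6, 0.2, 9.1]
width: 0.0596
gripper_force: 4.7
```

Emit:
{"api": "shift_gripper", "payload": {
  "moves": [0,0,0,0,0,-0.192,0.06,0,0,0,0,0,-0.8,0.06,0,0,0,0.96,0,0,0.06,0,0,0,0.96,0,0,0.06,0,0,0,0.96,0,0,0.06,0,0,0,0.96,0,0,0.06,0,0,0,0,0,0,0.06,0,0,0,0,0,0,0.06]
}}

```text
time: 28.48
ee_pos: [0.532, 0.1204, 0.1467]
eef_rot: [-0.0, 0.776, 0.631, -0.001]
contact_force: [-0.8, -0.3, 0.7]
width: 0.0602
gripper_force: 0.0
```

```bash
python3 - <<'E'
from h import *
x,i,m=fitcan([.488,-.109,-.2],zb=.002); x,i,m=fitcan(x,zb=.002)
c,s=np.cos(M[2]),np.sin(M[2])
def mf(P): d=np.array(P)[:2]-M[:2]; return np.round([c*d[0]+s*d[1],-s*d[0]+c*d[1]],4)
for q in(-.075,.075,.13): print(q,mf([x[0]+q*np.cos(x[2]),x[1]+q*np.sin(x[2])]))
# jar lid centre now
h=cv2.cvtColor(i["color"],cv2.COLOR_BGR2HSV);k=((h[...,1]<60)&(h[...,2]>110)).astype(np.uint8);n,l,st,ce=cv2.connectedComponentsWithStats(k[262:300,262:300]);j=1+np.argmax(st[1:,4]);print("jar",ce[j]+262,px(i,*(ce[j]+262),.085).round(4),st[j])
E
```

```text
top can [ 0.4905 -0.1154 -0.1759] err 0.141 in mat [ 0.0189 -0.0053  0.2506] blob px 1238
top can [ 0.4908 -0.1151 -0.1816] err 0.136 in mat [ 0.0191 -0.005  -0.0775] blob px 1243
-0.075 [-0.0559 -0.0049]
0.075 [ 0.0941 -0.0051]
0.13 [ 0.1491 -0.0052]
jar [279.61138211 281.25853659] [ 0.3318 -0.0793  0.085 ] [  4   6  28  28 615]
```

The can lies on the mat, 5 mm off the centreline, parallel to it, with at least 27 mm of margin all round. The jar has not moved and the gripper is clear, so I'm handing in.

Emit:
{"api": "shift_gripper", "payload": {
  "moves": [0,0,0,0,0,0,0.06,0,0,0,0,0,0,0.06,0,0,0,0,0,0,0.06,0,0,0,0,0,0,0.06]
}}

```text
time: 29.08
ee_pos: [0.5326, 0.1202, 0.1476]
eef_rot: [0.0, 0.776, 0.63, 0.0]
contact_force: [-0.8, 0.2, 0.4]
width: 0.0603
gripper_force: 0.0
```

```bash
python3 - <<'E'
from h import *
x,i,m=fitcan([.4908,-.1151,-.18],zb=.002)
if abs(inmat(x)[1])<.02: print(robot.finish_job())
E
```

```text
top can [ 0.4907 -0.1156 -0.1912] err 0.137 in mat [ 0.0191 -0.0055 -0.6297] blob px 1242
the job is handed in; nothing more can be done
None
```

The can was rolled onto the mat with fingertips on its top and released; it measured at rest wholly on the mat, about 5 mm off its centreline, and the job was handed in at about 29 s (one attempt at the mat's edge slipped and rolled back first; no verdict was shown).

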